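# Ready the zester over the bowl

## Task

Get the citrus zester ready to zest a lime: slide the lid of the wooden utensil box all the way back and leave it open, draw the zester by its handle lengthwise out of its blade sheath and lift it out of the box. Bring it over the white bowl and hold it there by the handle, blade sloping down at about 45 degrees with its tip lowest and its teeth up, the middle of the blade above the middle of the bowl and the tip a few centimetres above the rim, touching nothing. Finish while still holding it so; leave the bowl, the spoons and the lime on the worktop where they are.

Things in the scene. Friction and masses are not known exactly. Their poses are not given: they have to be found in the camera images.
- utensil_box: Fixed pale wooden box, 230 (x) x 300 (y) x 62 mm without lid. Origin: centre of its underside; z up, y along its length, x across it, away from the robot (turned up to 0.28 rad). Walls 10, floor 8 mm. A partition at x = 0 makes two bays, 100 x 280 mm inside: front (-x) with the zester, under the lid at the start; rear, open, with two spoons. Lid runners along the ends rise to 76 mm.
- box_lid (a joint): Slide of the lid (m): 0 to 0.015 at the start, over the front bay; grows as the lid moves along the box's +x; 0.113 fully open, over the rear bay. Runs easily (about 1.5 N), stays where left, cannot be lifted off. The lid is a wooden board 116 x 288 x 8 mm, top at z = 70 mm.
- lid_bar (a point): Middle of the grip bar on the lid, at z = 81 mm above the worktop. The bar stands on the lid, 15 mm wide (along the box's x), 80 mm long (along y), from z = 70 to 92 mm, and moves with the lid.
- zester: Citrus zester, 90 g: black handle 24 wide (x) x 100 long (y) x 20 mm thick (z); flat steel blade 26 wide, 5 thick, from y = 62 to 150 mm. Origin: middle of the handle (balance point 20 mm from it towards the tip); y to the tip, z out of the toothed face. Starts level, teeth up, axes parallel to the box's, origin at x = -55, y = -14 +-4, z = 40 mm in the box's frame.
- zester_blade (a point): Middle of the toothed face, 106 mm from the zester's origin towards the tip.
- zester_tip (a point): Tip of the blade, 150 mm from the zester's origin along its y.
- rest_rail (a point): Middle of the top of the wooden rail that the handle rests on, in the box's frame at x = -55, y = -58, z = 30 mm. The rail is 14 mm wide, narrower than the handle, so fingers pass on both sides; it runs along y from -136 to 20 mm.
- sheath_mouth (a point): Centre of the blade sheath's mouth, in the box's frame at x = -55, y = 86, z = 40 mm. The sheath is a wooden block 44 wide, 54 deep (y 86 to 140), top at z = 54 mm, with a flat tunnel 31 wide, z = 37 to 46 mm, open to -y. The last 46 to 54 mm of the blade start in it; about 60 mm of travel to the box's -y frees the tip, and the handle has room for 70 mm.
- white_bowl: Plain white bowl, round, 127 mm across the rim, 62 mm high, loose. Origin: centre of its underside.
- spoon_large: Steel measuring spoon, 117 mm long, loose in the rear bay of the box; leave it there.
- spoon_small: Steel measuring spoon, 112 mm long, loose in the rear bay of the box; leave it there.
- lime_c: Single loose lime, 51 x 62 mm, 51 mm high, on the worktop between the bowl and the oak board; leave it.
Things that resemble listed ones, but are neither listed nor needed, are in the scene too. Of the things like the white_bowl, leave any that is orange or yellow; of the rest the larger one is meant.

How it is judged:
By the outcome, as a careful person would: the job done as asked, in the order asked, and still so for the second after the job is handed in, while the arm keeps its last pose, push and grip.
It also fails if it takes over 48 s, if anything falls off the work surface, if the arm or the gripper's body presses on something with over 40 N, if the wrist force passes 120 N, or if a joint passes its speed limit or range.

## Robot

A 6-joint arm with a two-finger parallel gripper is mounted at the origin on a cart in front of the work surface, level with it; the furniture and walls round the work are solid. World frame = base frame: x ahead of the robot, y to its left, z up, the work surface at z = 0. Lengths are in m, angles in degrees, forces in N, time in s.
With the tool pointing down it reaches from about 0.4 to 0.825 m from the base axis. Payload 7 kg.
Tool frame: the origin (TCP) lies between the finger pads, 19 mm behind the fingertips; this is the grasp point; z points along the fingers, y is the line along which they close (so a half turn about z gives the same grasp; the last joint's range is limited). The gripper opens to 88 mm and grips with 3 to 60 N. Pads are 19 mm wide; open, the fingers measure 130 mm over their backs; the gripper's body (78 mm by 193 mm) begins 47 mm behind the grasp point.
Start: joints at [91.794, 20.546, 0.682, 0, -70.136, -16.507], TCP at [0.171, 0.653, 0.245] pointing down, gripper open.
Joint ranges: [-176.03, 176.03], [-82.01, 121.73], [-58.28, 71.71], [-173.87, 95.51], [-174.79, -0.11], [-173.66, 173.66]. Speed limits (degrees/s): [136.94, 136.94, 172.46, 180, 180, 180].

## Interface

Orientations are given as [roll, pitch, yaw] about the fixed x, y, z axes, in that order (R = Rz(yaw) Ry(pitch) Rx(roll)).
In Python, from plant import ctrl gives the robot as it stands.
- The arm moves only by the tool apply_moves, never from a script. Its argument "deltas" is a list of rows, each an object with "fingers": the finger opening in mm, from 0 to 87.6; "delta_pos": the shift along the tool's x, y, z in mm, a list of three; "angular": the turn, a rotation vector about the tool's x, y, z in degrees, a list of three. A call has 1 to 10 rows; each row is the pose to reach, as a shift and turn from the pose commanded when the call began, along the tool's axes at that moment; what a row does not reach only later rows make up. A row lasts 1/10 s, in which the tool goes at most 50 mm and 8.59 degrees, less where a joint would pass 70% of its speed; a pose out of reach is approached as far as the arm can. A call with a gripper value outside its range is refused whole. The fingers move at their own pace and stop on an object; the grip force is fixed at half the most. Time passes only in rows, so rows that repeat a pose let the fingers close. It gives the time, the measured TCP pose, the force, the opening and the grip force at its end, in the units of the state.
- ctrl.get_obs(): the state, without advancing time (a new reading comes with each control period).
- ctrl.snapshot(name): name is "scene" or "top"; returns the picture (384x512x3 uint8, red, green, blue); there is no depth.
- ctrl.camera_params(name): a dict with "fx", "fy", "cx", "cy" (pixels), "dist_coeffs" ([k1, k2, p1, p2, k3] as OpenCV has them; the pictures are not rectified), "cam_to_world" (4x4, takes a point from camera to world coordinates). Camera axes: x right, y up, looking along -z (the intrinsics and any distortion apply to the point x, -y, -z); pixel columns grow to the right and rows downward; lengths in m; the calibration is good to about 2 mm. A picture is of the moment at which its call begins. camera_params takes no time and is no camera call.
- ctrl.close_job(): hands the job in; it is judged then, once.
The state is a dict: "clock": time; "joint_pos": joint angles; "qvel": joint speeds; "tau": joint torques, N m; "tool_pos": TCP position; "orientation": TCP orientation; "force": force on the tool from outside, world axes, zero at the start; "moment": the same for the moment, N m; "opening": finger opening in m; "gripper_force": force on a finger pad.
Only numpy, scipy, OpenCV 4.12 (cv2) and the standard library are available. Lean on these libraries where they do the work, as an engineer would, in place of code of your own. Each camera call takes 0.05 s, during which the arm holds its last target. There are 200 camera calls.

## Working session

There is one attempt and no reset: what is moved stays moved. The work goes in short steps, Python scripts to look and compute and a tool call to move; the robot and the scene stay as the last step left them, time stands still between calls to the robot, and variables do not carry over. Pictures are saved under pics/ and viewed, at most 10 in all, crops included, and the job is handed in when it is done.

Besides the shell and the picture viewer there is one more tool, called after "Call:" by a JSON object that holds its "op" and its "data", one argument or row to a line. apply_moves: Moves the arm, as the interface text tells. Its arguments: {"type":"object","properties":{"deltas":{"type":"array"}},"required":["deltas"]}

```bash
mkdir -p pics; ls
python3 - <<'E'
from plant import ctrl
import cv2, numpy as np
o=ctrl.get_obs(); print(o)
for n in("scene","top"):
    im=ctrl.snapshot(n); cv2.imwrite(f"pics/{n}0.png",cv2.cvtColor(im,cv2.COLOR_RGB2BGR))
    p=ctrl.camera_params(n); print(n,{k:np.round(v,4).tolist() for k,v in p.items()})
E
```

```text
pics
{'clock': 0.0, 'joint_pos': array([ 9.17936072e+01,  2.05916070e+01,  6.33636657e-01, -2.22803734e-02,
       -7.01354109e+01, -1.65069913e+01]), 'qvel': array([ 0.01895652, -0.04939065,  0.03548754,  0.01365568,  0.03666147,
        0.13893753]), 'tau': array([-5.14579770e-04, -5.82719886e+01,  2.93049413e+01,  6.99698031e+00,
        6.92967908e-03, -1.53584938e-04]), 'tool_pos': array([0.17133247, 0.65241441, 0.24441288]), 'orientation': array([ 1.79904516e+02, -6.45385340e-03, -1.47209666e+01]), 'force': array([-0.41541959,  0.29110262,  0.44654994]), 'moment': array([ 0.01927573,  0.0692101 , -0.01778013]), 'gripper_force': 0.0, 'opening': 0.08756764764776949}
scene {'fx': 410.1813, 'fy': 410.1813, 'cx': 248.8625, 'cy': 192.1308, 'dist_coeffs': [0.0208, 0.0, 0.0, 0.0, 0.0], 'cam_to_world': [[0.8079, 0.2587, -0.5296, -0.1319], [-0.5893, 0.372, -0.7172, -0.9425], [0.0114, 0.8915, 0.453, 0.663], [0.0, 0.0, 0.0, 1.0]]}
top {'fx': 394.6653, 'fy': 394.6653, 'cx': 255.6609, 'cy': 184.3705, 'dist_coeffs': [-0.0837, 0.0, 0.0, 0.0, 0.0], 'cam_to_world': [[-0.0288, 0.991, -0.1307, 0.3884], [-0.9992, -0.032, -0.023, -0.0342], [-0.0269, 0.1299, 0.9912, 1.1604], [0.0, 0.0, 0.0, 1.0]]}
```

View pics/scene0.png

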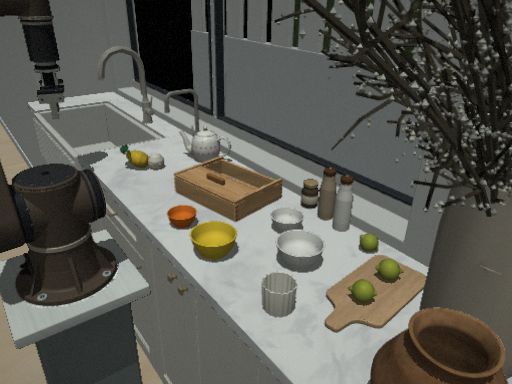

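View pics/top0.png

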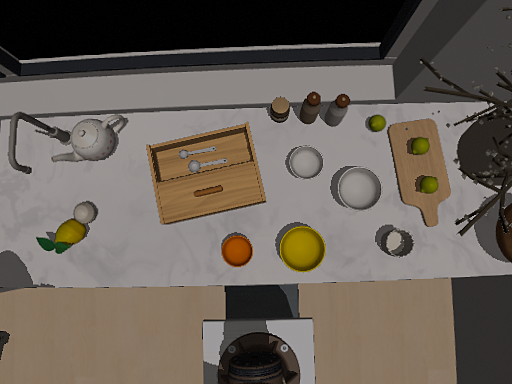

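The candidates for the bowl, as scene / top pixels:
- Large white bowl: (300,249) / (359,188). This is my choice.
- Small white bowl: (287,221) / (306,162).
- Yellow bowl: (214,240) / (302,249).
- Orange bowl: (182,216) / (237,250).
- Ribbed cup: (279,294) / (396,241).

The box is at top (207,173) and its lid bar at top (208,190).

Next is one enlarged composite crop to read corner pixels.

Run:
```python
import cv2, numpy as np
t=cv2.imread("pics/top0.png"); s=cv2.imread("pics/scene0.png")
C=np.zeros((600,800,3),np.uint8)
def put(im,x,y,w,h,f,X,Y):
    c=cv2.resize(im[y:y+h,x:x+w],None,fx=f,fy=f,interpolation=cv2.INTER_CUBIC)
    c=np.clip(c*1.3,0,255).astype(np.uint8)
    for i in range(0,w,10):
        cv2.line(c,(i*f,0),(i*f,6 if i%50 else 12),(0,0,255),1)
        if (x+i)%20==0: cv2.putText(c,str(x+i),(i*f+1,16),0,.33,(0,0,255),1)
    for i in range(0,h,10):
        cv2.line(c,(0,i*f),(6,i*f),(0,0,255),1)
        if (y+i)%20==0: cv2.putText(c,str(y+i),(8,i*f+4),0,.33,(0,0,255),1)
    C[Y:Y+h*f,X:X+w*f]=c[:600-Y,:800-X]
put(t,140,120,130,110,3,0,0)
put(s,170,150,120,70,3,400,0)
put(t,280,140,110,80,3,0,345)
put(s,260,200,70,75,4,400,230)
cv2.imwrite("pics/crop1.png",C)
```

```text
(no output)
```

View pics/crop1.png

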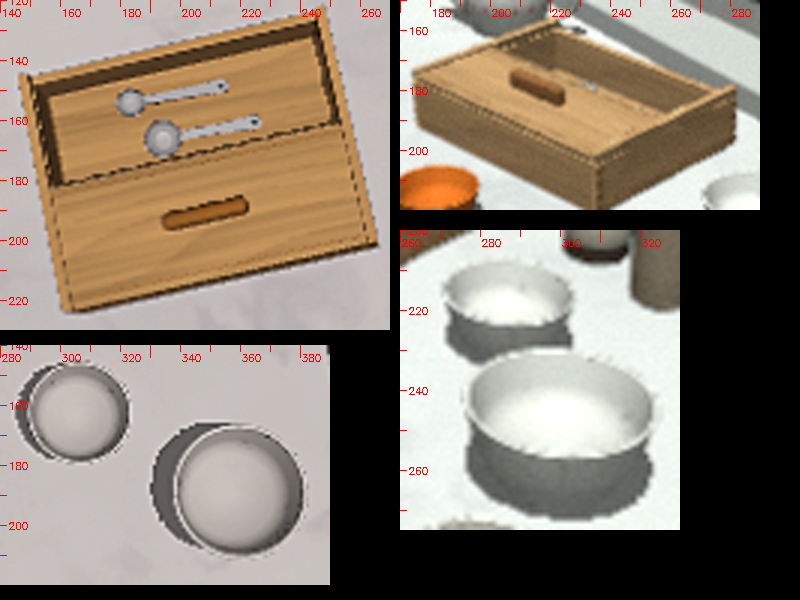

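The box corners (runner tops) and bar read, and the large white bowl is clearly the bigger of the two white ones (rim 43 px against 33 px). I'll triangulate these now.

```bash
cat > h.py <<'E'
import numpy as np, cv2
from scipy.optimize import least_squares
from scipy.spatial.transform import Rotation as R
from plant import ctrl
P={n:ctrl.camera_params(n) for n in("scene","top")}
def proj(n,X):
    p=P[n]; W=np.linalg.inv(np.array(p["cam_to_world"])); F=np.diag([1,-1,-1])
    K=np.array([[p["fx"],0,p["cx"]],[0,p["fy"],p["cy"]],[0,0,1]])
    X=np.atleast_2d(X).astype(float)
    return cv2.projectPoints(X,cv2.Rodrigues(F@W[:3,:3])[0],F@W[:3,3],K,np.array(p["dist_coeffs"]))[0].reshape(-1,2)
def tri(t,s):
    f=lambda X:np.r_[proj("top",X)[0]-t,proj("scene",X)[0]-s]
    r=least_squares(f,[.6,0,.05]); return r.x,np.abs(r.fun).max()
def ipose(o=None):
    o=o or ctrl.get_obs(); return o["tool_pos"],R.from_euler("xyz",o["orientation"],degrees=True)
E
python3 - <<'E'
from h import *
np.set_printoptions(precision=4,suppress=True)
T={"+x+y":(147.3,145),"+x-y":(248.3,122.7),"-x-y":(266,201),"-x+y":(161.7,224),"bar":(208.5,190.7),"bowl":(359.7,188.3)}
S={"+x+y":(222.7,157),"+x-y":(281.7,179),"-x-y":(235.7,202),"-x+y":(175,175),"bar":(215.7,177.7),"bowl":(300,243.2)}
for k in T: print(k,*tri(T[k],S[k]))
L=np.array([[.115,.15,.076],[.115,-.15,.076],[-.115,-.15,.076],[-.115,.15,.076]])
k4=list(T)[:4]
def f(q):
    X=L@R.from_euler("z",q[3]).as_matrix().T+q[:3]
    return np.r_[(proj("top",X)-[T[k] for k in k4]).ravel(),(proj("scene",X)-[S[k] for k in k4]).ravel()]
r=least_squares(f,[.6,.1,0,.2],loss="soft_l1"); print(r.x,f(r.x).reshape(-1,2))
# bowl rim fit
a=np.linspace(0,2*np.pi,60)
def rim(c): return np.c_[c[0]+.0635*np.cos(a),c[1]+.0635*np.sin(a),np.full(60,c[2])]
for n in P:
    q=proj(n,rim([*tri(T["bowl"],S["bowl"])[0][:2],.062])); print(n,q.min(0),q.max(0))
E
```

```text
+x+y [0.6569 0.299  0.0675] 0.13069012241342648
+x-y [0.7087 0.0073 0.073 ] 0.340187159061486
-x-y [ 0.4857 -0.0369  0.0721] 0.49122282729763356
-x+y [0.4306 0.2563 0.0664] 0.5251094275377
bar [0.5164 0.1214 0.0849] 0.2414410086597627
bowl [ 0.5123 -0.3001  0.058 ] 0.35975504066510666
[ 0.5709  0.1314 -0.007   0.1876] [[-0.5271  0.1632]
 [ 0.496  -0.4355]
 [ 0.3849 -0.3488]
 [-0.4421 -0.1564]
 [-0.5352 -0.3837]
 [ 1.3199  0.9631]
 [-0.362   1.0056]
 [-0.8996 -0.7425]]
scene [276.1595 228.9057] [325.0359 256.2101]
top [337.212  166.1236] [382.3085 211.1212]
```

Measured so far:
- **Box:** centre (0.571, 0.131), yaw 10.75°, corner height 66–73 mm against 76 stated.
- **Bar:** (0.516, 0.121), z about 85 mm, which is box x −55 and y 0.
- **Bowl:** rim centre (0.512, −0.300) at z 58 mm, and the 127 mm rim matches.

These all fit the description. I need tool yaw −79.25°, so I'm moving towards a point above the bar.

Call:
{"op": "apply_moves", "data": {
  "deltas": [
    {"fingers": 50,"delta_pos": [20,18,3],"angular": [0,0,3]},
    {"fingers": 50,"delta_pos": [50,46,8],"angular": [0,0,7]},
    {"fingers": 50,"delta_pos": [85,77,14],"angular": [0,0,12]},
    {"fingers": 50,"delta_pos": [120,109,19],"angular": [0,0,17]},
    {"fingers": 50,"delta_pos": [155,141,25],"angular": [0,0,22]},
    {"fingers": 50,"delta_pos": [190,173,30],"angular": [0,0,26]},
    {"fingers": 50,"delta_pos": [225,205,36],"angular": [0,0,31]},
    {"fingers": 50,"delta_pos": [260,237,42],"angular": [0,0,36]},
    {"fingers": 50,"delta_pos": [295,269,47],"angular": [0,0,41]},
    {"fingers": 50,"delta_pos": [330,300,53],"angular": [0,0,46]}
  ]
}}

```text
clock: 1.1
tool_pos: [0.415, 0.277, 0.1923]
orientation: [-180.0, 0.0, -60.9]
force: [0.7, 1.2, 0.1]
opening: 0.0498
gripper_force: 0.0
```

Call:
{"op": "apply_moves", "data": {
  "deltas": [
    {"fingers": 50,"delta_pos": [40,-2,9],"angular": [0,0,4]},
    {"fingers": 50,"delta_pos": [80,-5,18],"angular": [0,0,8]},
    {"fingers": 50,"delta_pos": [120,-7,27],"angular": [0,0,12]},
    {"fingers": 50,"delta_pos": [155,-10,35],"angular": [0,0,15.5]},
    {"fingers": 50,"delta_pos": [180,-11.5,40],"angular": [0,0,17.5]},
    {"fingers": 50,"delta_pos": [188,-12,42],"angular": [0,0,18.5]},
    {"fingers": 50,"delta_pos": [188,-12,42],"angular": [0,0,18.5]}
  ]
}}

```text
clock: 1.8
tool_pos: [0.5169, 0.1198, 0.1498]
orientation: [179.9, -0.0, -79.3]
force: [-0.0, -0.5, 1.0]
opening: 0.0505
gripper_force: 0.0
```

```bash
cat >> h.py <<'E'
def delta(pos,yaw=None,Rt=None):
    "shift (mm) and rotvec (deg) in the tool frame from the measured pose"
    p,r=ipose(); Rt=Rt or R.from_euler("xyz",[180,0,yaw],degrees=True)
    print("from",p.round(4),r.as_euler("xyz",degrees=True).round(2))
    print("delta mm",(r.inv().apply(np.array(pos)-p)*1e3).round(1),"rot",np.degrees((r.inv()*Rt).as_rotvec()).round(2))
B=np.array([.5709,.1314,0]); RB=R.from_euler("z",.1876)
box=lambda x,y,z:B+RB.apply([x,y,z])
E
python3 - <<'E'
from h import *
delta([.516,.1215,.093],-79.25)
E
```

```text
from [0.5169 0.1198 0.1498] [ 1.7993e+02 -2.0000e-02 -7.9330e+01]
delta mm [-1.8  0.5 56.8] rot [ 0.07 -0.02 -0.08]
```

Call:
{"op": "apply_moves", "data": {
  "deltas": [
    {"fingers": 50,"delta_pos": [0,0,15],"angular": [0,0,0]},
    {"fingers": 50,"delta_pos": [0,0,30],"angular": [0,0,0]},
    {"fingers": 50,"delta_pos": [0,0,43],"angular": [0,0,0]},
    {"fingers": 50,"delta_pos": [0,0,52],"angular": [0,0,0]},
    {"fingers": 50,"delta_pos": [0,0,56],"angular": [0,0,0]},
    {"fingers": 8,"delta_pos": [0,0,56],"angular": [0,0,0]},
    {"fingers": 8,"delta_pos": [0,0,56],"angular": [0,0,0]},
    {"fingers": 8,"delta_pos": [0,0,56],"angular": [0,0,0]},
    {"fingers": 8,"delta_pos": [0,0,56],"angular": [0,0,0]},
    {"fingers": 8,"delta_pos": [0,0,56],"angular": [0,0,0]}
  ]
}}

```text
clock: 2.8
tool_pos: [0.517, 0.1208, 0.0947]
orientation: [-180.0, 0.0, -79.2]
force: [1.0, 0.3, 0.2]
opening: 0.0155
gripper_force: 0.0
```

Call:
{"op": "apply_moves", "data": {
  "deltas": [
    {"fingers": 8,"delta_pos": [0,-5,0],"angular": [0,0,0]},
    {"fingers": 8,"delta_pos": [0,-15,0],"angular": [0,0,0]},
    {"fingers": 8,"delta_pos": [0,-28,0],"angular": [0,0,0]},
    {"fingers": 8,"delta_pos": [0,-42,0],"angular": [0,0,0]},
    {"fingers": 8,"delta_pos": [0,-56,0],"angular": [0,0,0]},
    {"fingers": 8,"delta_pos": [0,-70,0],"angular": [0,0,0]},
    {"fingers": 8,"delta_pos": [0,-82,0],"angular": [0,0,0]},
    {"fingers": 8,"delta_pos": [0,-92,0],"angular": [0,0,0]},
    {"fingers": 8,"delta_pos": [0,-98,0],"angular": [0,0,0]},
    {"fingers": 8,"delta_pos": [0,-100,0],"angular": [0,0,0]}
  ]
}}

```text
clock: 3.8
tool_pos: [0.6174, 0.1403, 0.0947]
orientation: [-179.9, 0.0, -79.2]
force: [-2.3, 3.5, 5.8]
opening: 0.0147
gripper_force: 30.0
```

Gripped at 30 N and sliding. I'll creep to the stop.

Call:
{"op": "apply_moves", "data": {
  "deltas": [
    {"fingers": 8,"delta_pos": [0,-3,0],"angular": [0,0,0]},
    {"fingers": 8,"delta_pos": [0,-6,0],"angular": [0,0,0]},
    {"fingers": 8,"delta_pos": [0,-8,0],"angular": [0,0,0]},
    {"fingers": 8,"delta_pos": [0,-9,0],"angular": [0,0,0]},
    {"fingers": 8,"delta_pos": [0,-9,0],"angular": [0,0,0]}
  ]
}}

```text
clock: 4.3
tool_pos: [0.6256, 0.1419, 0.0947]
orientation: [-179.9, 0.0, -79.2]
force: [0.2, 4.5, 4.6]
opening: 0.0148
gripper_force: 30.0
```

Call:
{"op": "apply_moves", "data": {
  "deltas": [
    {"fingers": 8,"delta_pos": [0,-1,0],"angular": [0,0,0]},
    {"fingers": 8,"delta_pos": [0,-2,0],"angular": [0,0,0]},
    {"fingers": 8,"delta_pos": [0,-2,0],"angular": [0,0,0]}
  ]
}}

```text
clock: 4.6
tool_pos: [0.627, 0.1422, 0.0947]
orientation: [-179.9, 0.0, -79.2]
force: [-0.8, 4.0, 4.5]
opening: 0.0148
gripper_force: 30.0
```

Call:
{"op": "apply_moves", "data": {
  "deltas": [
    {"fingers": 8,"delta_pos": [0,-1,0],"angular": [0,0,0]},
    {"fingers": 8,"delta_pos": [0,-2,0],"angular": [0,0,0]},
    {"fingers": 8,"delta_pos": [0,-2,0],"angular": [0,0,0]}
  ]
}}

```text
clock: 4.9
tool_pos: [0.6274, 0.1423, 0.0947]
orientation: [179.9, 0.0, -79.2]
force: [-7.9, 3.9, 9.1]
opening: 0.0152
gripper_force: 30.0
```

The stop is reached (force rises and motion stops). I'll release, rise, and back off forward so the zester can be seen.

Call:
{"op": "apply_moves", "data": {
  "deltas": [
    {"fingers": 50,"delta_pos": [0,1,0],"angular": [0,0,0]},
    {"fingers": 50,"delta_pos": [0,1,0],"angular": [0,0,0]},
    {"fingers": 50,"delta_pos": [0,1,0],"angular": [0,0,0]},
    {"fingers": 50,"delta_pos": [0,1,-20],"angular": [0,0,0]},
    {"fingers": 50,"delta_pos": [0,1,-50],"angular": [0,0,0]},
    {"fingers": 44,"delta_pos": [90,1,-90],"angular": [0,0,0]},
    {"fingers": 44,"delta_pos": [130,1,-120],"angular": [0,0,0]},
    {"fingers": 44,"delta_pos": [170,1,-130],"angular": [0,0,0]},
    {"fingers": 44,"delta_pos": [200,1,-130],"angular": [0,0,0]},
    {"fingers": 44,"delta_pos": [200,1,-130],"angular": [0,0,0]}
  ]
}}

```text
clock: 5.9
tool_pos: [0.6652, -0.0589, 0.2258]
orientation: [-179.9, -0.1, -79.4]
force: [0.1, -0.1, 0.1]
opening: 0.044
gripper_force: 0.0
```

Run:
```python
from h import *
C=np.zeros((600,800,3),np.uint8)
def put(im,x,y,w,h,f,X,Y):
    c=cv2.resize(im[y:y+h,x:x+w],None,fx=f,fy=f,interpolation=cv2.INTER_CUBIC)
    c=np.clip(c*1.4,0,255).astype(np.uint8)
    for i in range(0,w,10):
        cv2.line(c,(i*f,0),(i*f,6),(0,0,255),1); cv2.putText(c,str(x+i),(i*f+1,16),0,.33,(0,0,255),1)
    for i in range(0,h,10):
        cv2.line(c,(0,i*f),(6,i*f),(0,0,255),1); cv2.putText(c,str(y+i),(8,i*f+4),0,.33,(0,0,255),1)
    C[Y:Y+h*f,X:X+w*f]=c
im={}
for n in("scene","top"): im[n]=cv2.cvtColor(ctrl.snapshot(n),cv2.COLOR_RGB2BGR); cv2.imwrite(f"pics/{n}1.png",im[n])
put(im["top"],140,120,130,100,5,0,0)
C=np.vstack([C[:500],np.zeros((100,800,3),np.uint8)])
cv2.imwrite("pics/crop2.png",C[:,:660])
C=np.zeros((600,800,3),np.uint8)
put(im["scene"],170,150,120,70,6,0,0); cv2.imwrite("pics/crop3.png",C[:430])
print(ctrl.get_obs()["tool_pos"])
```

```text
[ 0.66471148 -0.05761506  0.22450727]
```

View pics/crop2.png

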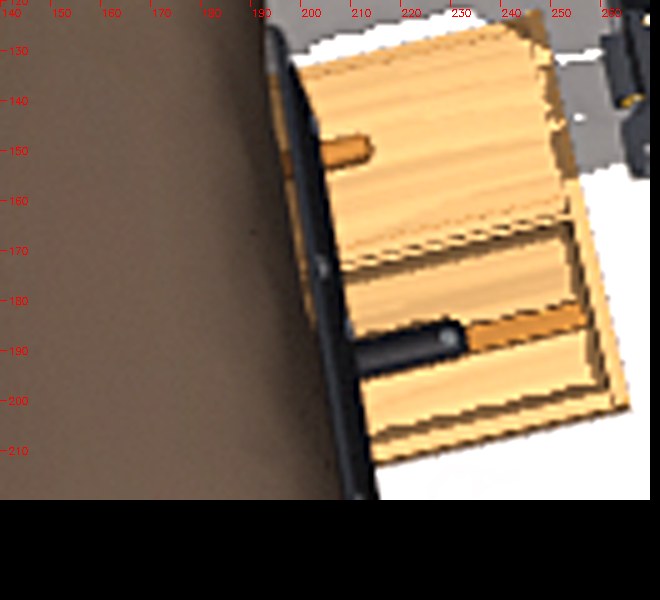

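View pics/crop3.png

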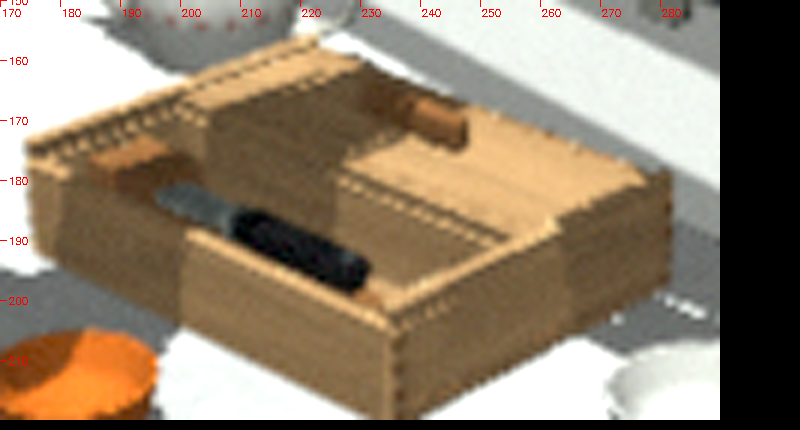

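Top crop: the handle's end is at (233,187.5) and its axis runs at about row 190; the lid is open with the bar end at (214,149.5). Scene crop: handle end near (230,194), handle/blade shoulder near (210,185.5). I'll check these against the model.

Run:
```python
from h import *
np.set_printoptions(precision=4,suppress=True)
X,e=tri((233.2,187.5),(230,194)); print("handle end",X,e,"box",RB.inv().apply(X-B))
for y in(-.060,-.064,-.068): print(y,proj("top",box(-.055,y,.045))[0],proj("scene",box(-.055,y,.045))[0])
print("shoulder",proj("scene",box(-.055,.036,.045)),"bar end",proj("top",box(.057,-.04,.09)))
print("top mid handle at col 222:",proj("top",box(-.055,-.04,.05)))
delta(box(-.055,-.014,.15),-79.25)
```

```text
handle end [0.5283 0.0557 0.048 ] 0.025198629001607742 box [-0.056  -0.0664  0.048 ]
-0.06 [231.0255 187.7568] [228.8282 194.0829]
-0.064 [232.3932 187.4537] [229.6806 194.4726]
-0.068 [233.761  187.1506] [230.5361 194.8637]
shoulder [[209.2461 185.1312]] bar end [[214.2942 148.3424]]
top mid handle at col 222: [[224.0029 189.0647]]
from [ 0.6647 -0.0576  0.2245] [-179.98   -0.02  -79.43]
delta mm [-188.9  112.5   74.4] rot [-0.02 -0.02 -0.18]
```

Model and pictures agree: handle end at box (−56, −66, 48), so the zester's origin is at y about −16. Going over it.

Call:
{"op": "apply_moves", "data": {
  "deltas": [
    {"fingers": 44,"delta_pos": [-20,12,5],"angular": [0,0,0]},
    {"fingers": 44,"delta_pos": [-55,33,15],"angular": [0,0,0]},
    {"fingers": 44,"delta_pos": [-92,56,30],"angular": [0,0,0]},
    {"fingers": 44,"delta_pos": [-130,79,45],"angular": [0,0,0]},
    {"fingers": 44,"delta_pos": [-160,97,60],"angular": [0,0,0]},
    {"fingers": 44,"delta_pos": [-180,109,72],"angular": [0,0,0]},
    {"fingers": 44,"delta_pos": [-187,113,80],"angular": [0,0,0]},
    {"fingers": 44,"delta_pos": [-187,113,80],"angular": [0,0,0]},
    {"fingers": 44,"delta_pos": [-187,113,80],"angular": [0,0,0]}
  ]
}}

```text
clock: 6.9
tool_pos: [0.5188, 0.108, 0.1445]
orientation: [-180.0, -0.0, -79.2]
force: [-0.1, -0.3, -0.2]
opening: 0.0439
gripper_force: 0.0
```

Run:
```python
from h import *
delta(box(-.0555,-.016,.041),-79.25)
```

```text
from [0.5188 0.108  0.1445] [-1.800e+02 -2.000e-02 -7.916e+01]
delta mm [  2.7  -0.  103.5] rot [-0.   -0.02  0.09]
```

Call:
{"op": "apply_moves", "data": {
  "deltas": [
    {"fingers": 44,"delta_pos": [2.5,0,15],"angular": [0,0,0]},
    {"fingers": 44,"delta_pos": [2.5,0,35],"angular": [0,0,0]},
    {"fingers": 44,"delta_pos": [2.5,0,52],"angular": [0,0,0]},
    {"fingers": 44,"delta_pos": [2.5,0,66],"angular": [0,0,0]},
    {"fingers": 44,"delta_pos": [2.5,0,78],"angular": [0,0,0]},
    {"fingers": 44,"delta_pos": [2.5,0,88],"angular": [0,0,0]},
    {"fingers": 44,"delta_pos": [2.5,0,97],"angular": [0,0,0]},
    {"fingers": 44,"delta_pos": [2.5,0,102],"angular": [0,0,0]},
    {"fingers": 44,"delta_pos": [2.5,0,102],"angular": [0,0,0]}
  ]
}}

```text
clock: 7.8
tool_pos: [0.5186, 0.1052, 0.0418]
orientation: [179.9, -0.0, -79.2]
force: [0.5, -0.4, -0.6]
opening: 0.044
gripper_force: 0.0
```

Free descent, no contact. Closing on the handle.

Call:
{"op": "apply_moves", "data": {
  "deltas": [
    {"fingers": 18,"delta_pos": [0,0,0],"angular": [0,0,0]},
    {"fingers": 18,"delta_pos": [0,0,0],"angular": [0,0,0]},
    {"fingers": 18,"delta_pos": [0,0,0],"angular": [0,0,0]},
    {"fingers": 18,"delta_pos": [0,0,0],"angular": [0,0,0]},
    {"fingers": 18,"delta_pos": [0,0,0],"angular": [0,0,0]},
    {"fingers": 18,"delta_pos": [0,0,0],"angular": [0,0,0]}
  ]
}}

```text
clock: 8.4
tool_pos: [0.5192, 0.1056, 0.0429]
orientation: [-179.9, 0.0, -79.2]
force: [-0.3, 0.7, 5.4]
opening: 0.024
gripper_force: 30.0
```

Grip is 30 N at 24 mm, the handle's width. Drawing it 64 mm along the box's −y (tool +x).

Call:
{"op": "apply_moves", "data": {
  "deltas": [
    {"fingers": 18,"delta_pos": [3,0,0],"angular": [0,0,0]},
    {"fingers": 18,"delta_pos": [9,0,0],"angular": [0,0,0]},
    {"fingers": 18,"delta_pos": [17,0,0],"angular": [0,0,0]},
    {"fingers": 18,"delta_pos": [26,0,0],"angular": [0,0,0]},
    {"fingers": 18,"delta_pos": [35,0,0],"angular": [0,0,0]},
    {"fingers": 18,"delta_pos": [44,0,0],"angular": [0,0,0]},
    {"fingers": 18,"delta_pos": [52,0,0],"angular": [0,0,0]},
    {"fingers": 18,"delta_pos": [59,0,0],"angular": [0,0,0]},
    {"fingers": 18,"delta_pos": [64,0,0],"angular": [0,0,0]},
    {"fingers": 18,"delta_pos": [64,0,0],"angular": [0,0,0]}
  ]
}}

```text
clock: 9.4
tool_pos: [0.5316, 0.0419, 0.0428]
orientation: [-179.9, -0.0, -79.2]
force: [1.9, -2.0, 6.0]
opening: 0.0238
gripper_force: 30.0
```

Call:
{"op": "apply_moves", "data": {
  "deltas": [
    {"fingers": 18,"delta_pos": [0,0,-3],"angular": [0,0,0]},
    {"fingers": 18,"delta_pos": [0,0,-8],"angular": [0,0,0]},
    {"fingers": 18,"delta_pos": [0,0,-14],"angular": [0,0,0]},
    {"fingers": 18,"delta_pos": [0,0,-20],"angular": [0,0,0]}
  ]
}}

```text
clock: 9.8
tool_pos: [0.5306, 0.0424, 0.0628]
orientation: [180.0, -0.0, -79.2]
force: [0.4, -0.5, -1.0]
opening: 0.0237
gripper_force: 30.0
```

Run:
```python
from h import *
im=cv2.cvtColor(ctrl.snapshot("scene"),cv2.COLOR_RGB2BGR)
c=cv2.resize(im[110:220,160:290],None,fx=5,fy=5,interpolation=cv2.INTER_CUBIC)
cv2.imwrite("pics/crop4.png",np.clip(c*1.4,0,255).astype(np.uint8))
```

```text
(no output)
```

View pics/crop4.png

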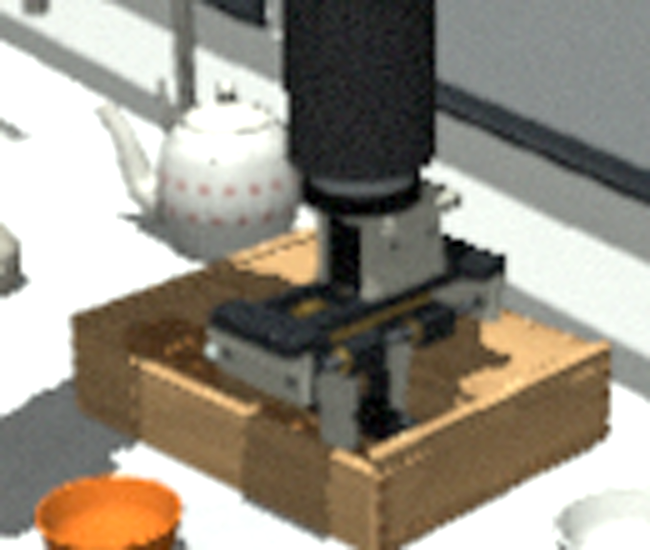

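Zester lifts freely: force is about its weight and nothing drags. Lifting on, then computing the final pose: blade heading towards the base, tool tilted in the arm's own plane.

Call:
{"op": "apply_moves", "data": {
  "deltas": [
    {"fingers": 18,"delta_pos": [0,0,-15],"angular": [0,0,0]},
    {"fingers": 18,"delta_pos": [0,0,-40],"angular": [0,0,0]},
    {"fingers": 18,"delta_pos": [0,0,-75],"angular": [0,0,0]},
    {"fingers": 18,"delta_pos": [0,0,-115],"angular": [0,0,0]},
    {"fingers": 18,"delta_pos": [0,0,-150],"angular": [0,0,0]},
    {"fingers": 18,"delta_pos": [0,0,-180],"angular": [0,0,0]},
    {"fingers": 18,"delta_pos": [0,0,-197],"angular": [0,0,0]},
    {"fingers": 18,"delta_pos": [0,0,-200],"angular": [0,0,0]},
    {"fingers": 18,"delta_pos": [0,0,-200],"angular": [0,0,0]}
  ]
}}

```text
clock: 10.75
tool_pos: [0.5305, 0.0426, 0.2624]
orientation: [-180.0, 0.0, -79.2]
force: [-0.4, 0.8, -1.7]
opening: 0.0237
gripper_force: 30.0
```

```bash
cat >> h.py <<'E'
bowl=np.array([.5123,-.3001]); h=-bowl/np.linalg.norm(bowl); q=.5**.5
zy=np.r_[h*q,-q]; zz=np.r_[h*q,q]; zx=np.cross(zy,zz)
RZ=R.from_matrix(np.c_[-zy,-zx,-zz])   # tool x=-zester y, y=-zester x, z=-zester z
tip_z=.097
def tcp_goal(up=0): return np.r_[bowl,tip_z+.044*q+up]-.1053*zy+.003*zz
E
python3 - <<'E'
from h import *
print(tcp_goal()); delta(tcp_goal(.06),Rt=RZ)
E
```

```text
[ 0.57471636 -0.33666286  0.20469236]
from [0.5305 0.0426 0.2624] [-1.7996e+02  3.0000e-02 -7.9220e+01]
delta mm [380.8  27.6  -2.5] rot [ 19.11  42.2  -46.28]
```

Call:
{"op": "apply_moves", "data": {
  "deltas": [
    {"fingers": 18,"delta_pos": [11,1,0],"angular": [0.6,1.3,-1.4]},
    {"fingers": 18,"delta_pos": [38,3,0],"angular": [1.9,4.2,-4.6]},
    {"fingers": 18,"delta_pos": [76,6,0],"angular": [3.8,8.4,-9.3]},
    {"fingers": 18,"delta_pos": [118,9,-1],"angular": [5.9,13.1,-14.3]},
    {"fingers": 18,"delta_pos": [160,12,-1],"angular": [8.0,17.7,-19.4]},
    {"fingers": 18,"delta_pos": [202,15,-1],"angular": [10.1,22.4,-24.5]},
    {"fingers": 18,"delta_pos": [244,18,-2],"angular": [12.2,27.0,-29.6]},
    {"fingers": 18,"delta_pos": [286,21,-2],"angular": [14.3,31.7,-34.7]},
    {"fingers": 18,"delta_pos": [328,24,-2],"angular": [16.4,36.3,-39.8]},
    {"fingers": 18,"delta_pos": [362,26,-2],"angular": [18.2,40.1,-44.0]}
  ]
}}

```text
clock: 11.75
tool_pos: [0.5819, -0.2873, 0.2896]
orientation: [-176.4, -39.3, -41.2]
force: [2.4, -1.9, 2.6]
opening: 0.0236
gripper_force: 30.0
```

Run:
```python
from h import *
print(ctrl.get_obs()["joint_pos"].round(1)); delta(tcp_goal(),Rt=RZ)
```

```text
[-16.5  -1.8 -51.7  79.4 -12.2  -8.4]
from [ 0.5819 -0.2873  0.2896] [-176.43  -39.29  -41.21]
delta mm [-32.8  47.   80.1] rot [ 3.72  5.44 -8.22]
```

The inward heading brings the wrist close to its singularity (j5 −12°, j3 −52°). I'll use a sideways heading instead, with the tip towards +y, which keeps j5 near −45°.

```bash
sed -i 's|^bowl=.*|bowl=np.array([.5123,-.3001]); h=np.array([0.,1.]); q=.5**.5|' h.py
python3 - <<'E'
from h import *
print(tcp_goal(),RZ.as_euler("xyz",degrees=True)); delta(tcp_goal(.07),Rt=RZ)
E
```

```text
[ 0.5123     -0.37243702  0.20469236] [-180.  -45.  -90.]
from [ 0.5819 -0.2873  0.2896] [-176.43  -39.29  -41.21]
delta mm [ -6.6 110.6   7. ] rot [-36.2    6.51  36.12]
```

Call:
{"op": "apply_moves", "data": {
  "deltas": [
    {"fingers": 18,"delta_pos": [0,6,0],"angular": [-2,0.4,2]},
    {"fingers": 18,"delta_pos": [-1,18,1],"angular": [-6,1,6]},
    {"fingers": 18,"delta_pos": [-2,32,2],"angular": [-10.5,1.9,10.5]},
    {"fingers": 18,"delta_pos": [-3,46,3],"angular": [-15,2.7,15]},
    {"fingers": 18,"delta_pos": [-4,60,4],"angular": [-19.5,3.5,19.5]},
    {"fingers": 18,"delta_pos": [-5,74,5],"angular": [-24,4.3,24]},
    {"fingers": 18,"delta_pos": [-5,88,6],"angular": [-28.5,5.1,28.5]},
    {"fingers": 18,"delta_pos": [-6,100,6],"angular": [-32.5,5.8,32.5]},
    {"fingers": 18,"delta_pos": [-6.6,110,7],"angular": [-36,6.5,36]},
    {"fingers": 18,"delta_pos": [-6.6,110.6,7],"angular": [-36.2,6.5,36.1]}
  ]
}}

```text
clock: 12.75
tool_pos: [0.5131, -0.3729, 0.2748]
orientation: [179.9, -45.0, -90.2]
force: [0.3, 0.5, -1.5]
opening: 0.0237
gripper_force: 30.0
```

Run:
```python
from h import *
print(ctrl.get_obs()["joint_pos"].round(1)); delta(tcp_goal(.02),Rt=RZ)
```

```text
[ -2.4   9.8 -42.   59.5 -55.1 -41.1]
from [ 0.5131 -0.3729  0.2748] [179.92 -44.97 -90.2 ]
delta mm [-35.7   0.8  35.1] rot [ 0.22  0.03 -0.14]
```

Pose reached with healthy joints. Going straight down 50 mm, then checking the blade in both pictures.

Call:
{"op": "apply_moves", "data": {
  "deltas": [
    {"fingers": 18,"delta_pos": [-5,0,5],"angular": [0,0,0]},
    {"fingers": 18,"delta_pos": [-14,0.3,14],"angular": [0,0,0]},
    {"fingers": 18,"delta_pos": [-23,0.5,23],"angular": [0,0,0]},
    {"fingers": 18,"delta_pos": [-31,0.8,31],"angular": [0,0,0]},
    {"fingers": 18,"delta_pos": [-35.5,0.8,35],"angular": [0,0,0]},
    {"fingers": 18,"delta_pos": [-35.5,0.8,35],"angular": [0,0,0]},
    {"fingers": 18,"delta_pos": [-35.5,0.8,35],"angular": [0,0,0]}
  ]
}}

```text
clock: 13.45
tool_pos: [0.5124, -0.373, 0.2276]
orientation: [-179.7, -45.0, -90.5]
force: [0.1, 0.9, -1.1]
opening: 0.0239
gripper_force: 30.0
```

Run:
```python
from h import *
T=cv2.cvtColor(ctrl.snapshot("top"),cv2.COLOR_RGB2BGR);S=cv2.cvtColor(ctrl.snapshot("scene"),cv2.COLOR_RGB2BGR)
cv2.imwrite("pics/top2.png",T);cv2.imwrite("pics/scene2.png",S)
def put(im,x,y,w,hh,f):
    c=np.clip(cv2.resize(im[y:y+hh,x:x+w],None,fx=f,fy=f,interpolation=cv2.INTER_CUBIC)*1.2,0,255).astype(np.uint8)
    for i in range(0,w,10): cv2.putText(c,str(x+i),(i*f,10),0,.33,(0,0,255),1); cv2.line(c,(i*f,12),(i*f,17),(0,0,255),1)
    for i in range(0,hh,10): cv2.putText(c,str(y+i),(6,i*f+4),0,.33,(0,0,255),1); cv2.line(c,(0,i*f),(5,i*f),(0,0,255),1)
    return c
cv2.imwrite("pics/crop5.png",np.hstack([put(T,310,140,80,90,5),put(S,260,190,80,90,5)]))
p,r=ipose(); tip=p+.1493*r.apply([-1,0,0])-.003*r.apply([0,0,-1]); mid=p+.1053*r.apply([-1,0,0])-.003*r.apply([0,0,-1])
print(p,tip,mid,[proj(n,X)[0].round(1) for X in(tip,mid) for n in("top","scene")])
```

```text
[ 0.5126556  -0.37288018  0.22790199] [ 0.51362748 -0.26942694  0.1202174 ] [ 0.51334083 -0.30054064  0.15132777] [array([353.4, 185.7]), array([294.4, 217.6]), array([368. , 183.9]), array([303.3, 212.1])]
```

View pics/crop5.png

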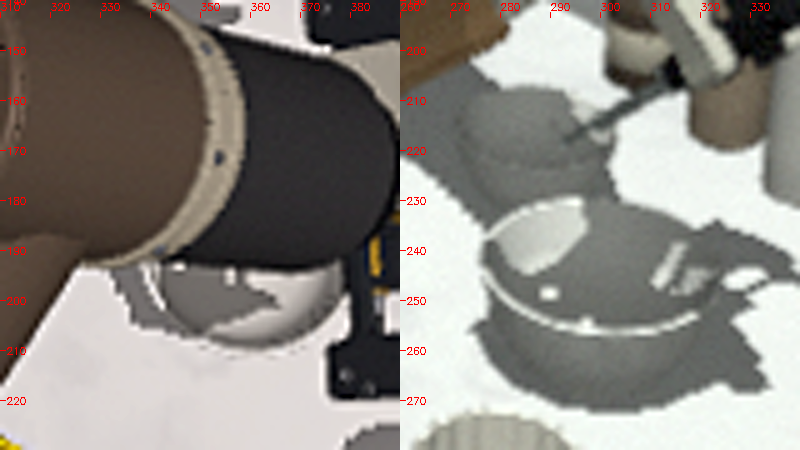

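Scene crop: the blade slopes down-left to its tip at (293,219), predicted (294.4,217.6), with the bowl below and unmoved; in the top view the arm hides it. Descending the last 22 mm and taking a finer look.

Call:
{"op": "apply_moves", "data": {
  "deltas": [
    {"fingers": 18,"delta_pos": [-4,0,4],"angular": [0,0,0]},
    {"fingers": 18,"delta_pos": [-9,0,9],"angular": [0,0,0]},
    {"fingers": 18,"delta_pos": [-13,0,13],"angular": [0,0,0]},
    {"fingers": 18,"delta_pos": [-15.5,0,15.5],"angular": [0,0,0]},
    {"fingers": 18,"delta_pos": [-15.5,0,15.5],"angular": [0,0,0]},
    {"fingers": 18,"delta_pos": [-15.5,0,15.5],"angular": [0,0,0]}
  ]
}}

```text
clock: 14.15
tool_pos: [0.5124, -0.373, 0.2053]
orientation: [-179.7, -45.0, -90.5]
force: [-0.8, 0.3, -0.5]
opening: 0.0234
gripper_force: 30.0
```

Run:
```python
from h import *
S=cv2.cvtColor(ctrl.snapshot("scene"),cv2.COLOR_RGB2BGR)
p,r=ipose(); a=r.apply([-1,0,0]); z=r.apply([0,0,-1])
P0=lambda y:p+(y-.0007)*a-.003*z
print(p,"tip",P0(.15),"mid",P0(.106),"slope",np.degrees(np.arcsin(-a[2])))
f=10;x0,y0=270,195
c=cv2.resize(S[y0:y0+60,x0:x0+65],None,fx=f,fy=f,interpolation=cv2.INTER_CUBIC)
c=np.clip(c*1.2,0,255).astype(np.uint8)
for y,col in((.15,(0,0,255)),(.106,(0,200,0)),(.062,(255,0,0)),(.05,(255,0,255))):
    u=proj("scene",P0(y))[0]; print(y,u.round(1)); cv2.drawMarker(c,tuple(int(v) for v in (u-[x0,y0]+.5)*f),col,0,16,1)
t=np.linspace(0,6.3,60); rim=proj("scene",np.c_[bowl[0]+.0635*np.cos(t),bowl[1]+.0635*np.sin(t),t*0+.062])
cv2.polylines(c,[((rim-[x0,y0]+.5)*f).astype(int)],True,(0,160,255),1)
cv2.imwrite("pics/crop6.png",c)
```

```text
[ 0.51250044 -0.37295705  0.20548387] tip [ 0.51341988 -0.26950051  0.09780199] mid [ 0.5131479  -0.30061516  0.12891155] slope 44.994209783065166
0.15 [293.8 225. ]
0.106 [302.6 219.8]
0.062 [312.1 214.3]
0.05 [314.8 212.7]
```

View pics/crop6.png

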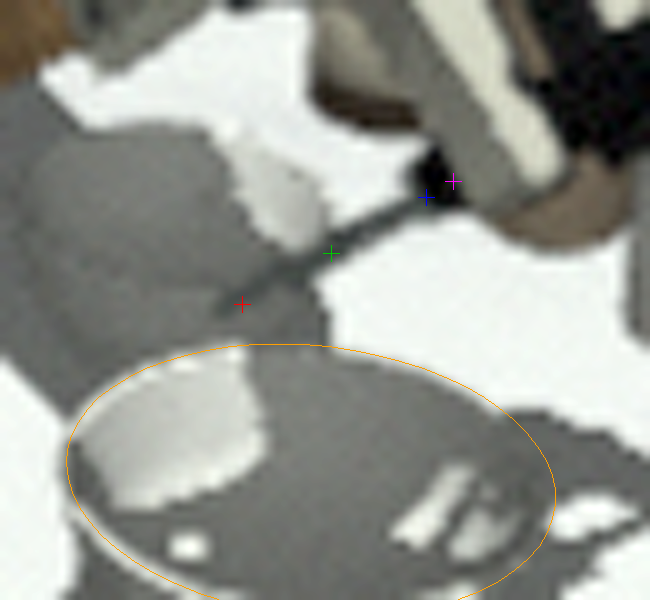

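The blade appears about 2 px further along than predicted. I'll overlay finger, handle and blade outlines to separate camera bias from where the zester sits in the grip.

Run:
```python
from h import *
S=cv2.cvtColor(ctrl.snapshot("scene"),cv2.COLOR_RGB2BGR)
p,r=ipose(); tx,ty,tz=r.as_matrix().T; a,z=-tx,-tz
f=12;x0,y0=284,185
c=cv2.resize(S[y0:y0+50,x0:x0+60],None,fx=f,fy=f,interpolation=cv2.INTER_CUBIC)
c=np.clip(c*1.5,0,255).astype(np.uint8)
def poly(X,col): cv2.polylines(c,[((proj("scene",np.array(X))-[x0,y0]+.5)*f).astype(int)],True,col,1)
o=p-.0007*a-.003*z
for s in(1,-1):
    poly([p+s*.012*ty+.019*tz+.0095*tx,p+s*.012*ty+.019*tz-.0095*tx,p+s*.012*ty-.03*tz-.0095*tx,p+s*.012*ty-.03*tz+.0095*tx],(0,255,255) if s>0 else (255,255,0))
def Z(off,col):
    q=o+off*a
    poly([q+.05*a+i*.012*ty+j*.01*z for i,j in((1,1),(1,-1),(-1,-1),(-1,1))],col)
    poly([q+y*a+i*.013*ty+.0025*z for y,i in((.062,1),(.15,1),(.15,-1),(.062,-1))],col)
Z(0,(0,0,255)); Z(.008,(0,200,0))
cv2.imwrite("pics/crop7.png",c)
```

```text
(no output)
```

View pics/crop7.png

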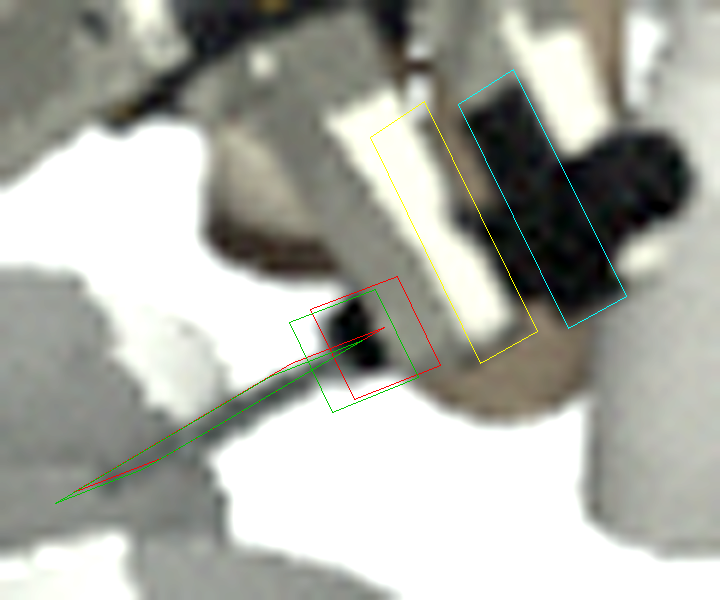

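The red outline (the predicted pose) fits the handle end and the blade, tip included. So the zester sits as computed: blade middle at (0.513, −0.301), which is 1 mm from the bowl's centre, tip about 36 mm above the rim, slope 45°, teeth up, no contact force. Handing in.

```bash
python3 -c "
from plant import ctrl
o=ctrl.get_obs(); print(o['clock'],o['force'],o['gripper_force'],abs(o['qvel']).max()); print(ctrl.close_job())"
```

```text
14.25 [-0.64486339  0.62992495 -0.93495843] 29.959088265895844 0.13767480063642812
the job is handed in; nothing more can be done
None
```

Handed in at 14.25 s: the lid is slid back to its stop, and the zester is held by its handle over the white bowl, 45° tip-down, teeth up, tip about 36 mm above the rim by calculation from the arm pose, with no sign of contact.

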